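# Nest the pair of decorated wooden rings with a lifting stick

### The arm

A 7-joint arm with a two-finger parallel gripper is mounted at the origin on the work surface. World frame = base frame: x ahead of the robot, y to its left, z up, the work surface at z = 0. Lengths are in m, angles in rad, forces in N, time in s.
With the tool pointing down it reaches from about 0.4 to 0.85 m from the base axis. Payload 10.4 kg.
Tool frame: the origin (TCP) lies on the centre line of the jaws, within the pads' length; the fingertips stand 17 mm ahead of it and the grasp point (between the pads) lies 2 mm behind it; z points along the fingers, y is the line along which they close (so a half turn about z gives the same grasp; the last joint's range is limited). The gripper opens to 85 mm and grips with 20 to 120 N. Pads are 22 mm wide; open, the fingers measure 114 mm over their backs; the gripper's body (76 mm by 85 mm) begins 54 mm behind the grasp point. The pads swing forward as they close: fully open they stand 13 mm farther back than shut.
Start: joints at [1.122, 0.332, -0.065, 1.46, 0.022, 1.35, -0.088], TCP at [0.258, -0.569, 0.248] pointing down, gripper open.
Joint ranges: [-2.6, 2.6], [-0.5, 2.12], [-1.47, 1.34], [0.16, 2.42], [-1.27, 4.41], [0.06, 2.06], [-2.6, 2.6]. Speed limits (rad/s): [2.22, 2.22, 2.79, 2.79, 3.14, 3.14, 3.14].

### API

Orientations are given as a unit quaternion [x, y, z, w].
In Python, from workcell import sensors, imaging, order, spotter gives the robot as it stands. The module is installed in compiled form; this text tells all that it offers.
- The arm moves only by the shell command python3 -m inch 'ROWS' [FORCE]. ROWS is JSON, a list that holds one entry, the list of rows, each a list of 7 numbers: the shift along the tool's x, y, z in m, then the turn, a rotation vector about the tool's x, y, z in rad, then the closure, from -1 (fully open) to 1 (shut). In form: [[[x, y, z, ax, ay, az, hand], ...]]. A call has 1 to 10 rows; each row is the pose to reach, as a shift and turn from the pose commanded when the call began, along the tool's axes at that moment; what a row does not reach only later rows make up. A row lasts 1/10 s, in which the tool goes at most 50 mm and 8.59 degrees, less where a joint would pass 70% of its speed; a pose out of reach is approached as far as the arm can. A call with a gripper value outside its range is refused whole. The fingers move at their own pace and stop on an object; FORCE is the grip in N (left out, the last holds). Time passes only in rows, so rows that repeat a pose let the fingers close. It gives the time, the measured TCP pose, the force, the opening and the grip force at its end, in the units of the state.
- sensors.get_obs(): the state, without advancing time (a new reading comes with each control period).
- imaging.camera(name): name is "scene" or "side" or "wrist"; returns the picture (480x640x3 uint8, blue, green, red); there is no depth.
- imaging.calibration(name): a dict with "mtx" (3x3 intrinsics, pixels), "R" (3x3) and "t" (3): a world point X has camera coordinates R X + t; the wrist camera has in their place "tool_from_camera" (4x4, takes a point from camera to tool coordinates, whose origin is the TCP and whose axes are the flange's). Camera axes: x right, y down, z forward; pixel columns grow to the right and rows downward; lengths in m; the calibration is good to about 2 mm. The wrist camera is an equidistant fisheye: a pixel r from the principal point sees the ray r / f radians off the axis. A picture is of the moment at which its call begins: read the wrist's pose just before it. calibration takes no time and is no camera call.
- order.hand_in(): hands the job in; it is judged then, once.
Trained networks look in the newest picture that a camera, given by its name, has taken for a name from the list of things; names that differ only in an ending like _2 or _b are one class to them, and where a whole thing is asked for, a point or a joint stands for the part that bears it (a point fixed in the world has none). Each returns a list of dicts, best first, with "conf" (0 to 1); they miss things now and then, are a little off and sometimes report something else, mostly with a low value. They report only what shows in the picture. A call takes as long as a camera call. They do not tell look-alikes from the thing itself.
- spotter.look_for(label, camera): "pixel" ([column, row] in pixels, amid what is visible of it).
The state is a dict: "clock": time; "joint_pos": joint angles; "joint_velocities": joint speeds; "tau": joint torques, N m; "position": TCP position; "ee_rot": TCP orientation; "ft_force": force on the tool from outside, world axes, zero at the start; "torque": the same for the moment, N m; "grip_width": opening from 0.0 (shut) to 1.0 (fully open); "grasp_force": force on a finger pad.
Only numpy, scipy, OpenCV 4.12 (cv2) and the standard library are available. Lean on these libraries where they do the work, as an engineer would, in place of code of your own. Each camera call takes 0.05 s, during which the arm holds its last target. There are 200 camera calls.

### The job

The two eight-sided wooden rings have freshly decorated faces that the gripper must not touch. Pick up the lifting stick by its hand block, pass its rod through the large ring to lift it, set it down in the trough of the wooden cradle along the trough and wholly on it, draw the rod out, then fetch the small ring in the same way and lay it inside the large one with their ends about level. Finally stand the stick back upright on its cork mat; do not drop or tip the rings, and leave the other things where they are.

Things in the scene. Friction and masses are not known exactly. Their poses are not given: they have to be found in the camera images.
- large_ring: Large eight-sided hollow ring of pale wood with thin scorched lines, about 50 g, lying on one flat, bore level. 40 mm long, 76 mm across opposite outer flats, wall 5 mm, bore 66 mm across flats, open at both ends. Origin at its very centre (38 mm above the table at the start). Its x runs along the bore, at the start pointing away from the robot within 20 degrees of world x.
- small_ring: Small ring of the same kind, about 25 g: 40 mm long, 42 mm across outer flats, wall 4 mm, bore 34 mm across flats. Origin at its centre (21 mm above the table at the start), x along the bore, as for the large ring. Lying inside the large ring, its centre is 12 mm below the large ring's centre.
- cradle: Fixed cradle of brown wood, 64 mm long (its x), 84 mm wide (y), 30 mm high: an open-ended trough along x with a flat floor 33 mm wide, 12 mm above the table, and flanks rising outward at 45 degrees, on which the large ring sits, lower flat on the floor. Origin at the centre of its underside, on the table. Its x points away from the robot within 20 degrees of world x.
- seat (a point): Centre of the cradle's trough floor, 12 mm above the table; axes as the cradle's. The centre of the large ring, when seated, lies 38 mm above this point.
- mat: Fixed cork mat on the table, 200 mm (its x) by 80 mm (its y), 3 mm thick; origin at the centre of its underside.
- stick: Wooden lifting stick, 90 g: an upright dark hand block (60 mm along x, 22 mm thick along y, 50 mm high) with a pale round rod, 10 mm thick, level along +x, its axis 14 mm above the block's underside, from the block's face (x = 30 mm) to the tip (x = 145 mm). Origin at the centre of the block's underside. It stands on the mat, rod away from the robot. Hold the block's upper half from above, across y.
- rod_mid (a point): Middle of the stick's rod, on its axis (x = 87.5 mm, z = 14 mm in the stick's frame).
- reindeer: Bystander: wooden reindeer figure, 70 mm long, 92 mm high with its antlers, origin under its middle.
- oil_jar: Bystander: amber jar with a steel cap, 44 mm wide, 60 mm high, origin under its middle.
- dish: Bystander: white ceramic dish, 64 mm wide, 26 mm high, origin under its middle.
Not all that is in view belongs to the job. Leave any green look-alike of the small_ring alone.

How it is judged:
By the outcome, as a careful person would: the job done as asked, in the order asked, and still so for the second after the job is handed in, with the robot touching nothing.
It also fails if it takes over 72 s, if anything falls off the work surface, if the arm or the gripper's body presses on something with over 40 N, if the wrist force passes 120 N, or if a joint passes its speed limit or range.

## Working session

There is one attempt and no reset: what is moved stays moved. The work goes in short steps, Python scripts to look and compute and a shell command to move; the robot and the scene stay as the last step left them, time stands still between calls to the robot, and variables do not carry over. Pictures are saved under pics/ and viewed, at most 10 in all, crops included, and the job is handed in when it is done.

```bash
mkdir -p pics; cat > h.py <<'E'
import numpy as np, cv2
from workcell import sensors, imaging, order, spotter
from scipy.spatial.transform import Rotation as Ro
def snap(c,f=None):
    o=sensors.get_obs(); im=imaging.camera(c)
    if f: cv2.imwrite('pics/'+f+'.png',im)
    return o,im
def ray(c,px,o=None):
    k=imaging.calibration(c);M=np.array(k['mtx'])
    d=np.array([(px[0]-M[0,2])/M[0,0],(px[1]-M[1,2])/M[1,1]])
    if c=='wrist':
        th=np.hypot(*d); v=np.r_[d/max(th,1e-9)*np.sin(th),np.cos(th)]
        T=np.array(k['tool_from_camera']); R=Ro.from_quat(o['ee_rot']).as_matrix()
        return R@T[:3,3]+o['position'], R@T[:3,:3]@v
    R=np.array(k['R']);t=np.array(k['t'])
    v=R.T@np.r_[d,1]; return -R.T@t, v/np.linalg.norm(v)
def atz(c,px,z,o=None):
    p,v=ray(c,px,o); return p+v*(z-p[2])/v[2]
def proj(c,X,o=None):
    k=imaging.calibration(c);M=np.array(k['mtx']);X=np.atleast_2d(X)
    if c=='wrist':
        T=np.array(k['tool_from_camera']); R=Ro.from_quat(o['ee_rot']).as_matrix()
        Y=((X-o['position'])@R-T[:3,3])@T[:3,:3]
        r=np.hypot(Y[:,0],Y[:,1]);th=np.arctan2(r,Y[:,2])
        d=Y[:,:2]/r[:,None]*th[:,None]
    else:
        Y=X@np.array(k['R']).T+np.array(k['t']); d=Y[:,:2]/Y[:,2:]
    return d*[M[0,0],M[1,1]]+[M[0,2],M[1,2]]
def tri(rs):
    A=0;b=0
    for p,v in rs:
        P=np.eye(3)-np.outer(v,v);A=A+P;b=b+P@p
    x=np.linalg.solve(A,b); return x,[np.linalg.norm((np.eye(3)-np.outer(v,v))@(x-p)) for p,v in rs]
E
python3 - <<'E'
from h import *
for c in ['scene','side','wrist']:
    o,im=snap(c,c+'0')
    k=imaging.calibration(c)
    if c!='wrist': print(c,-np.array(k['R']).T@k['t'])
    else: print(k)
    for l in ['large_ring','small_ring','cradle','mat','stick']:
        print(c,l,[(np.round(d['pixel']).tolist(),round(d['conf'],2)) for d in spotter.look_for(l,c)][:4])
print({k:np.round(v,3).tolist() for k,v in sensors.get_obs().items()})
E
```

```text
scene [0.94270836 0.47601459 0.69468824]
scene large_ring [([371.0, 284.0], 0.9)]
scene small_ring [([224.0, 150.0], 0.7), ([265.0, 140.0], 0.56)]
scene cradle [([300.0, 205.0], 0.71)]
scene mat [([493.0, 402.0], 0.65)]
scene stick [([518.0, 381.0], 0.97), ([369.0, 373.0], 0.34)]
side [0.30956147 0.84234972 0.70862861]
side large_ring [([305.0, 294.0], 0.66)]
side small_ring [([361.0, 196.0], 0.8), ([390.0, 205.0], 0.63)]
side cradle [([343.0, 247.0], 0.89)]
side mat [([270.0, 406.0], 0.94)]
side stick [([291.0, 400.0], 0.77)]
{'mtx': array([[371.64829954,   0.        , 325.2681289 ],
       [  0.        , 371.64829954, 241.0617229 ],
       [  0.        ,   0.        ,   1.        ]]), 'tool_from_camera': array([[-4.58591347e-04, -9.56485790e-01, -2.91778552e-01,
         7.45309277e-02],
       [ 9.99999619e-01, -2.21953123e-04, -8.44120181e-04,
         6.68317040e-04],
       [ 7.42627797e-04, -2.91778828e-01,  9.56485527e-01,
        -1.25437977e-01],
       [ 0.00000000e+00,  0.00000000e+00,  0.00000000e+00,
         1.00000000e+00]])}
wrist large_ring []
wrist small_ring []
wrist cradle []
wrist mat []
wrist stick []
{'clock': 0.9, 'joint_pos': [1.122, 0.332, -0.065, 1.46, 0.022, 1.35, -0.088], 'joint_velocities': [0.001, -0.002, -0.002, 0.001, -0.0, -0.002, 0.001], 'tau': [0.0, -62.521, 0.049, -39.183, 0.017, 0.002, -0.0], 'position': [0.258, -0.569, 0.248], 'ee_rot': [0.977, 0.211, 0.0, 0.0], 'ft_force': [0.002, -0.732, 0.497], 'torque': [0.024, 0.035, -0.047], 'grasp_force': 0.0, 'grip_width': 1.003}
```

View pics/scene0.png

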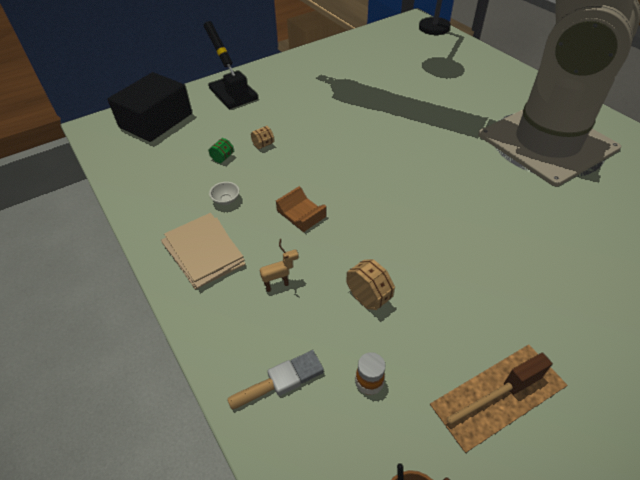

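View pics/side0.png

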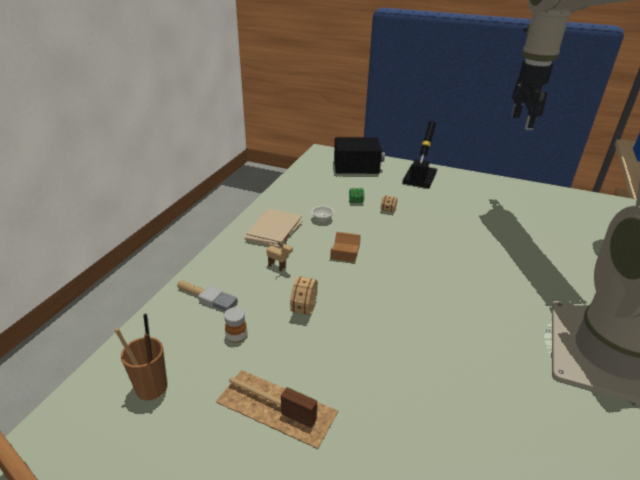

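```bash
python3 - <<'E'
from h import *
P={'large':((371,284),(305,294)),'smA':((224,150),(361,196)),'smB':((265,140),(390,205)),'smAx':((224,150),(390,205)),'smBx':((265,140),(361,196)),'cradle':((300,205),(343,247)),'mat':((493,402),(270,406)),'stick':((518,381),(291,400))}
for n,(a,b) in P.items():
    x,e=tri([ray('scene',a),ray('side',b)]);print(n,x.round(3),np.round(e,4))
E
```

```text
large [0.616 0.118 0.04 ] [0.0015 0.0015]
smA [ 0.652 -0.399  0.011] [0.0014 0.0014]
smB [ 0.556 -0.373  0.015] [0.0015 0.0015]
smAx [ 0.597 -0.558 -0.101] [0.0117 0.0117]
smBx [ 0.609 -0.256  0.099] [0.0062 0.0062]
cradle [ 0.609 -0.125  0.017] [0.0064 0.0064]
mat [ 0.575  0.371 -0.005] [0.0009 0.0009]
stick [0.536 0.371 0.028] [0.0037 0.0037]
```

```bash
python3 -m inch '[[[0.37,-0.093,0,0,0,0.426,-1],[0.37,-0.093,0,0,0,0.426,-1],[0.37,-0.093,0,0,0,0.426,-1],[0.37,-0.093,0,0,0,0.426,-1],[0.37,-0.093,0,0,0,0.426,-1],[0.37,-0.093,0,0,0,0.426,-1],[0.37,-0.093,0,0,0,0.426,-1],[0.37,-0.093,0,0,0,0.426,-1],[0.37,-0.093,0,0,0,0.426,-1]]]'
python3 - <<'E'
from h import *
import pickle
o,im=snap('wrist','w1'); pickle.dump(o,open('w1.pkl','wb'))
print(o['clock'],o['position'],o['ee_rot'],np.round(o['joint_velocities'],2))
for l in ['small_ring','cradle']: print(l,[(np.round(d['pixel']).tolist(),round(d['conf'],2),atz('wrist',d['pixel'],.02,o).round(3).tolist()) for d in spotter.look_for(l,'wrist')][:4])
E
```

```text
clock: 1.8
position: [0.5613, -0.3253, 0.2479]
ee_rot: [1.0, 0.004, 0.001, -0.002]
ft_force: [-0.3, 0.7, 0.5]
grip_width: 1.0
grasp_force: 0.0
1.8 [ 0.5613079  -0.3252849   0.24788299] [ 9.99988455e-01  4.43637308e-03  8.73267034e-04 -1.62646069e-03] [ 0.06 -0.02  0.07  0.03  0.02  0.01  0.06]
small_ring [([380.0, 212.0], 0.94, [0.559, -0.378, 0.02]), ([391.0, 102.0], 0.69, [0.666, -0.386, 0.02])]
cradle [([137.0, 164.0], 0.72, [0.61, -0.129, 0.02])]
```

View pics/w1.png

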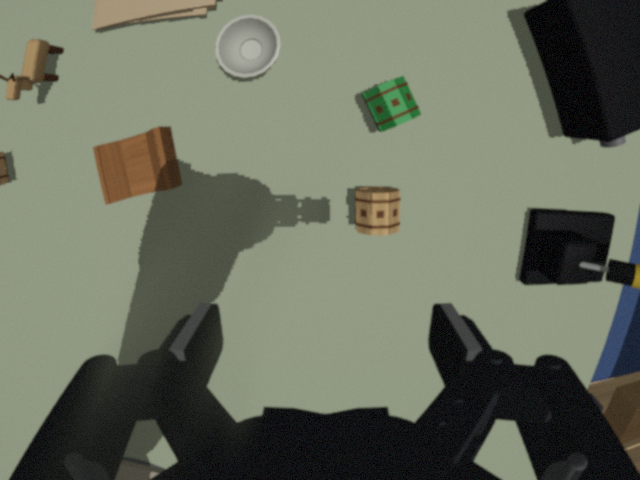

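```bash
python3 -m inch '[[[0.04,-0.34,0,0,0,0,-1],[0.04,-0.34,0,0,0,0,-1],[0.04,-0.34,0,0,0,0,-1],[0.04,-0.34,0,0,0,0,-1],[0.04,-0.34,0,0,0,0,-1],[0.04,-0.34,0,0,0,0,-1],[0.04,-0.34,0,0,0,0,-1],[0.04,-0.34,0,0,0,0,-1],[0.04,-0.34,0,0,0,0,-1]]]'
python3 - <<'E'
from h import *
import pickle
o,im=snap('wrist','w2'); pickle.dump(o,open('w2.pkl','wb'))
print(o['clock'],o['position'],o['ee_rot'],np.round(o['joint_velocities'],2))
for l in ['large_ring','cradle','stick']: print(l,[(np.round(d['pixel']).tolist(),round(d['conf'],2),atz('wrist',d['pixel'],.02,o).round(3).tolist()) for d in spotter.look_for(l,'wrist')][:4])
E
```

```text
clock: 2.85
position: [0.5966, 0.0074, 0.2485]
ee_rot: [1.0, -0.0, 0.0, 0.0]
ft_force: [-0.2, -1.1, 0.6]
grip_width: 0.999
grasp_force: 0.0
2.85 [0.59664118 0.00741928 0.24845169] [ 9.99999875e-01 -2.36867257e-04  1.07804849e-04  4.25793415e-04] [0.03 0.   0.03 0.   0.01 0.   0.  ]
large_ring [([208.0, 193.0], 0.56, [0.613, 0.123, 0.02])]
cradle [([454.0, 195.0], 0.65, [0.612, -0.123, 0.02])]
stick [([36.0, 265.0], 0.86, [0.532, 0.382, 0.02])]
```

View pics/w2.png

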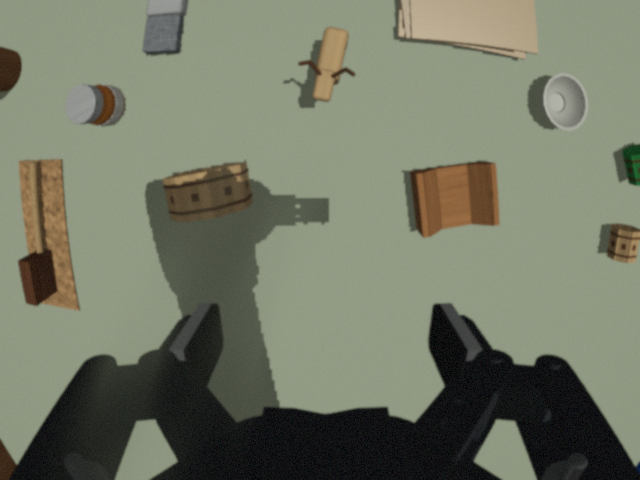

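```bash
cat > fit.py <<'E'
from h import *
import pickle
from scipy.optimize import minimize
def mask(im,px,rad):
    hsv=cv2.cvtColor(im,cv2.COLOR_BGR2HSV); H,S,V=cv2.split(hsv)
    m=(((H<24)|(H>172))&(S>60)).astype(np.uint8)
    c=np.zeros_like(m);cv2.circle(c,tuple(int(v) for v in px),int(rad),1,-1);m&=c
    m=cv2.morphologyEx(m,cv2.MORPH_CLOSE,np.ones((3,3),np.uint8))
    n,l,st,ce=cv2.connectedComponentsWithStats(m)
    if n<2:return None
    i=1+np.argmax(st[1:,4]); m=(l==i).astype(np.uint8)
    cs,_=cv2.findContours(m,cv2.RETR_EXTERNAL,cv2.CHAIN_APPROX_NONE)
    return cv2.drawContours(m*0,[cv2.convexHull(np.vstack(cs))],-1,1,-1)
a=np.pi/8+np.arange(8)*np.pi/4
def ring(F,L=.04):
    r=F/2/np.cos(np.pi/8); return np.array([[x,r*np.cos(t),F/2+r*np.sin(t)] for x in(-L/2,L/2) for t in a])
def box(x0,x1,y,z): return np.array([[i,j,k] for i in(x0,x1) for j in(-y,y) for k in(0,z)])
def world(V,p,z0=0):
    c,s=np.cos(p[2]),np.sin(p[2]); return V@np.array([[c,s,0],[-s,c,0],[0,0,1]])+[p[0],p[1],z0]
def fit(V,p0,views,rad,z0=0,free3=True):
    ms=[]
    for c,im,o in views:
        px=proj(c,world(V,p0,z0),o); ce=px.mean(0); R=np.abs(px-ce).max()*rad+6
        x,y=(np.round(ce)).astype(int); m=mask(im,(x,y),R)
        if m is None or m.sum()<40: print('nomask',c);continue
        s=8
        x0,y0=int(max(x-R,0)),int(max(y-R,0)); w=int(2*R)
        cr=cv2.resize(m[y0:y0+w,x0:x0+w],None,fx=s,fy=s,interpolation=cv2.INTER_LINEAR)
        ms.append((c,o,cr,x0,y0,s))
    def iou(p):
        r=[]
        for c,o,cr,x0,y0,s in ms:
            q=(proj(c,world(V,p,z0),o)-[x0,y0]+.5)*s-.5
            t=np.zeros_like(cr);cv2.fillConvexPoly(t,cv2.convexHull(np.round(q).astype(np.int32)),1)
            r.append((t&cr).sum()/((t|cr).sum()))
        return np.array(r)
    best=None
    for y in np.radians([-18,-9,0,9,18]):
        q=minimize(lambda p:1-iou(p*[1,1,10]).mean(),np.array([p0[0],p0[1],y/10]),method='Nelder-Mead',options=dict(initial_simplex=np.array([p0[0],p0[1],y/10])+np.array([[0,0,0],[.008,0,0],[0,.008,0],[0,0,.01]]),xatol=1e-4,fatol=1e-4))
        if best is None or q.fun<best.fun: best=q
    p=best.x*[1,1,10]; return p,iou(p)
E
python3 - <<'E'
from fit import *
w=[('wrist',cv2.imread(f'pics/w{i}.png'),pickle.load(open(f'w{i}.pkl','rb'))) for i in (1,2)]
S=[(c,cv2.imread(f'pics/{c}0.png'),None) for c in('scene','side')]
for n,V,p0,vs in [('large',ring(.076),(.616,.12,0),[w[1]]+S),('small',ring(.042),(.557,-.376,0),[w[0]]+S),('cradle',box(-.032,.032,.042,.03),(.61,-.126,0),w+S),('mat',box(-.1,.1,.04,.003),(.575,.371,0),S)]:
    for v in [vs]+[[x] for x in vs]:
        p,i=fit(V,p0,v,1.25); print(n,'+'.join(x[0] for x in v),p[:2].round(4),np.degrees(p[2]).round(1),i.round(3))
E
```

```text
large wrist+scene+side [0.6188 0.1176] 7.8 [0.972 0.957 0.95 ]
large wrist [0.6191 0.1178] 7.1 [0.982]
large scene [0.6182 0.1161] 6.6 [0.976]
large side [0.6182 0.1185] 9.0 [0.959]Traceback (most recent call last):
  File "<stdin>", line 6, in <module>
  File "fit.py", line 39, in fit
    q=minimize(lambda p:1-iou(p*[1,1,10]).mean(),np.array([p0[0],p0[1],y/10]),method='Nelder-Mead',options=dict(initial_simplex=np.array([p0[0],p0[1],y/10])+np.array([[0,0,0],[.008,0,0],[0,.008,0],[0,0,.01]]),xatol=1e-4,fatol=1e-4))
    res = _minimize_neldermead(fun, x0, args, callback, bounds=bounds,
                               **options)
    fxr = func(xr)
    fx = function(np.copy(x), *(wrapper_args + args))
  File "fit.py", line 39, in <lambda>
    q=minimize(lambda p:1-iou(p*[1,1,10]).mean(),np.array([p0[0],p0[1],y/10]),method='Nelder-Mead',options=dict(initial_simplex=np.array([p0[0],p0[1],y/10])+np.array([[0,0,0],[.008,0,0],[0,.008,0],[0,0,.01]]),xatol=1e-4,fatol=1e-4))
                          ~~~^^^^^^^^^^^^
  File "fit.py", line 33, in iou
    q=(proj(c,world(V,p,z0),o)-[x0,y0]+.5)*s-.5
       ~~~~^^^^^^^^^^^^^^^^^^^
  File "h.py", line 20, in proj
    k=imaging.calibration(c);M=np.array(k['mtx']);X=np.atleast_2d(X)
ValueError: time passes only in moves, steps and waits
```

```bash
sed -i 's/imaging.calibration(c)/cal(c)/' h.py; sed -i '3a import functools\n@functools.lru_cache(None)\ndef cal(c): return imaging.calibration(c)' h.py
python3 - <<'E'
from fit import *
w=[('wrist',cv2.imread(f'pics/w{i}.png'),pickle.load(open(f'w{i}.pkl','rb'))) for i in (1,2)]
S=[(c,cv2.imread(f'pics/{c}0.png'),None) for c in('scene','side')]
for n,V,p0,vs in [('small',ring(.042),(.557,-.376,0),[w[0]]+S),('cradle',box(-.032,.032,.042,.03),(.61,-.126,0),w+S),('mat',box(-.1,.1,.04,.003),(.575,.371,0),S)]:
    for v in [vs]+[[x] for x in vs]:
        p,i=fit(V,p0,v,1.25); print(n,'+'.join(x[0] for x in v),p[:2].round(4),np.degrees(p[2]).round(1),i.round(3))
b=atz('scene',(452,420),.017);b2=atz('side',(232,382),.017);print(b,b2)
E
```

```text
small wrist+scene+side [ 0.5613 -0.3751] 1.7 [0.971 0.919 0.904]
small wrist [ 0.5617 -0.3749] 2.1 [0.976]
small scene [ 0.5607 -0.3773] -1.3 [0.942]
small side [ 0.5602 -0.3743] 5.3 [0.928]
cradle wrist+wrist+scene+side [ 0.608  -0.1254] 9.8 [0.971 0.976 0.948 0.93 ]
cradle wrist [ 0.6086 -0.125 ] 9.6 [0.98]
cradle wrist [ 0.6083 -0.1256] 9.7 [0.98]
cradle scene [ 0.6073 -0.1272] 9.5 [0.963]
cradle side [ 0.6064 -0.1239] 9.9 [0.95]
mat scene+side [0.5628 0.3695] -4.2 [0.96  0.947]
mat scene [0.5629 0.3691] -4.2 [0.961]
mat side [0.563  0.3698] -4.3 [0.948]
[0.65546938 0.36120691 0.017     ] [0.65214425 0.36491109 0.017     ]
```

```bash
python3 -m inch '[[[-0.04,-0.363,0.04,0,0,0,-1],[-0.04,-0.363,0.04,0,0,0,-1],[-0.04,-0.363,0.04,0,0,0,-1],[-0.04,-0.363,0.04,0,0,0,-1],[-0.04,-0.363,0.04,0,0,0,-1],[-0.04,-0.363,0.04,0,0,0,-1],[-0.04,-0.363,0.04,0,0,0,-1],[-0.04,-0.363,0.04,0,0,0,-1],[-0.04,-0.363,0.04,0,0,0,-1]]]'
python3 - <<'E'
from fit import *
o,im=snap('wrist','w3'); pickle.dump(o,open('w3.pkl','wb'))
print(o['clock'],o['position'],o['ee_rot'],np.round(o['joint_velocities'],2))
print([(np.round(d['pixel']).tolist(),round(d['conf'],2)) for d in spotter.look_for('stick','wrist')+spotter.look_for('rod_mid','wrist')][:4])
E
```

```text
clock: 3.95
position: [0.5556, 0.3736, 0.2074]
ee_rot: [1.0, 0.002, -0.001, -0.0]
ft_force: [-0.1, -0.2, -0.1]
grip_width: 1.002
grasp_force: 0.0
3.95 [0.55561348 0.37362084 0.20739655] [ 9.99998361e-01  1.57932583e-03 -8.40264473e-04 -2.77829609e-04] [ 0.06 -0.03  0.04  0.02  0.    0.    0.03]
[([328.0, 235.0], 0.89), ([330.0, 234.0], 0.65)]
```

View pics/w3.png

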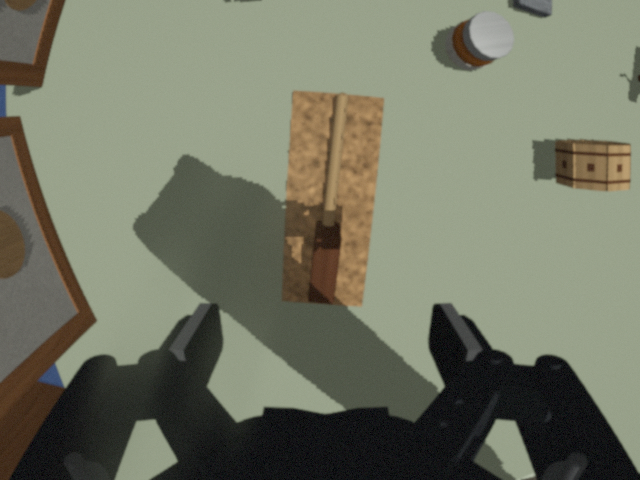

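```bash
python3 - <<'E'
import fit
from fit import *
def dm(im,px,rad):
    H,S,V=cv2.split(cv2.cvtColor(cv2.GaussianBlur(im,(3,3),0),cv2.COLOR_BGR2HSV))
    m=(((H<12)|(H>172))&(S>90)&(V<100)).astype(np.uint8)
    c=np.zeros_like(m);cv2.circle(c,tuple(int(v) for v in px),int(rad),1,-1);m&=c
    m=cv2.morphologyEx(m,cv2.MORPH_OPEN,np.ones((5,5),np.uint8))
    n,l,st,ce=cv2.connectedComponentsWithStats(m); i=1+np.argmax(st[1:,4]); m=(l==i).astype(np.uint8)
    cs,_=cv2.findContours(m,cv2.RETR_EXTERNAL,cv2.CHAIN_APPROX_NONE)
    return cv2.drawContours(m*0,[cv2.convexHull(np.vstack(cs))],-1,1,-1)
fit.mask=dm
o=pickle.load(open('w3.pkl','rb'))
vs=[('wrist',cv2.imread('pics/w3.png'),o)]+[(c,cv2.imread(f'pics/{c}0.png'),None) for c in('scene','side')]
for v in [vs]+[[x] for x in vs]:
    p,i=fit.fit(box(-.03,.03,.011,.05),(.515,.373,0),v,1.2,.003); print('+'.join(x[0] for x in v),p[:2].round(4),np.degrees(p[2]).round(1),i.round(3))
A=atz('wrist',(330,218),.017,o);B=atz('wrist',(340,96),.017,o);print(A,B,np.degrees(np.arctan2(*(B-A)[1::-1])))
E
```

```text
Traceback (most recent call last):
AttributeError: 'function' object has no attribute 'fit'
```

```bash
cat > fs.py <<'E'
import fit as F
from fit import *
def dm(im,px,rad):
    H,S,V=cv2.split(cv2.cvtColor(cv2.GaussianBlur(im,(3,3),0),cv2.COLOR_BGR2HSV))
    m=(((H<12)|(H>172))&(S>90)&(V<100)).astype(np.uint8)
    c=np.zeros_like(m);cv2.circle(c,tuple(int(v) for v in px),int(rad),1,-1);m&=c
    m=cv2.morphologyEx(m,cv2.MORPH_OPEN,np.ones((3,3),np.uint8))
    n,l,st,ce=cv2.connectedComponentsWithStats(m); i=1+np.argmax(st[1:,4]); m=(l==i).astype(np.uint8)
    cs,_=cv2.findContours(m,cv2.RETR_EXTERNAL,cv2.CHAIN_APPROX_NONE)
    return cv2.drawContours(m*0,[cv2.convexHull(np.vstack(cs))],-1,1,-1)
F.mask=dm
E
python3 - <<'E'
from fs import *
o=pickle.load(open('w3.pkl','rb'))
vs=[('wrist',cv2.imread('pics/w3.png'),o)]+[(c,cv2.imread(f'pics/{c}0.png'),None) for c in('scene','side')]
for v in [vs]+[[x] for x in vs]:
    p,i=F.fit(box(-.03,.03,.011,.05),(.515,.373,0),v,1.2,.003); print('+'.join(x[0] for x in v),p[:2].round(4),np.degrees(p[2]).round(1),i.round(3))
A=atz('wrist',(330,218),.017,o);B=atz('wrist',(340,96),.017,o);print(A,B,np.degrees(np.arctan2(*(B-A)[1::-1])))
E
```

```text
wrist+scene+side [0.5159 0.3763] 11.5 [0.093 0.141 0.717]
wrist [0.4769 0.3756] -3.9 [0.149]
scene [0.4791 0.3558] 15.9 [0.168]
side [0.5199 0.3762] -20.1 [0.752]
[0.55470427 0.36929558 0.017     ] [0.65992004 0.36145454 0.017     ] -4.26199785902852
```

```bash
python3 - <<'E'
import re
from fs import *
for f,ps in (('w3',[(325,240),(322,270),(318,295),(300,290),(350,280)]),('scene0',[(530,367),(525,380),(500,395)]),('side0',[(298,406),(270,415)])):
    h=cv2.cvtColor(cv2.GaussianBlur(cv2.imread(f'pics/{f}.png'),(3,3),0),cv2.COLOR_BGR2HSV); print(f,[h[y,x].tolist() for x,y in ps])
s=open('fs.py').read().replace('(V<100)','(V<T)').replace('def dm','T=75\ndef dm'); open('fs.py','w').write(s)
from importlib import reload
import fs; reload(fs)
o=pickle.load(open('w3.pkl','rb'))
vs=[('wrist',cv2.imread('pics/w3.png'),o)]+[(c,cv2.imread(f'pics/{c}0.png'),None) for c in('scene','side')]
for v in [vs]+[[x] for x in vs]:
    p,i=fs.F.fit(box(-.03,.03,.011,.05),(.515,.373,0),v,1.2,.003); print('+'.join(x[0] for x in v),p[:2].round(4),np.degrees(p[2]).round(1),i.round(3))
E
```

```text
w3 [[12, 136, 47], [12, 145, 86], [10, 136, 43], [16, 120, 81], [17, 117, 152]]
scene0 [[11, 152, 72], [11, 139, 46], [17, 123, 85]]
side0 [[11, 146, 49], [16, 116, 161]]
nomask wrist
wrist+scene+side [0.5143 0.3857] -29.6 [0.047 0.517]
nomask wrist
wrist [0.515 0.373] -18.0 []
scene [0.4802 0.3562] 15.9 [0.085]
side [0.5143 0.3858] -30.3 [0.518]fit.py:39: RuntimeWarning: Mean of empty slice.
  q=minimize(lambda p:1-iou(p*[1,1,10]).mean(),np.array([p0[0],p0[1],y/10]),method='Nelder-Mead',options=dict(initial_simplex=np.array([p0[0],p0[1],y/10])+np.array([[0,0,0],[.008,0,0],[0,.008,0],[0,0,.01]]),xatol=1e-4,fatol=1e-4))
  ret = ret.dtype.type(ret / rcount)
```

```bash
sed -i 's/H<12/H<14.5/; s/T=75/T=105/' fs.py; python3 - <<'E'
from fs import *
o=pickle.load(open('w3.pkl','rb'))
vs=[('wrist',cv2.imread('pics/w3.png'),o)]+[(c,cv2.imread(f'pics/{c}0.png'),None) for c in('scene','side')]
for v in [vs]+[[x] for x in vs]:
    p,i=F.fit(box(-.03,.03,.011,.05),(.515,.373,0),v,1.2,.003); print('+'.join(x[0] for x in v),p[:2].round(4),np.degrees(p[2]).round(1),i.round(3))
E
```

```text
wrist+scene+side [0.5186 0.3747] -4.8 [0.913 0.873 0.873]
wrist [0.5188 0.3748] -5.0 [0.915]
scene [0.518  0.3738] -4.4 [0.897]
side [0.5182 0.3765] -9.2 [0.896]
```

```bash
cat > st.py <<'E'
from h import *
import sys
o=sensors.get_obs();R=Ro.from_quat(o['ee_rot']).as_matrix()
print(round(o['clock'],2),o['position'].round(4),'yaw',np.degrees(np.arctan2(R[1,0],R[0,0])).round(2),'tilt',R[:2,2].round(4),'F',np.round(o['ft_force'],1),'w',round(o['grip_width'],3),'g',o['grasp_force'])
# args: x y z yawdeg -> shift in tool axes
if len(sys.argv)>4:
    x,y,z,w=map(float,sys.argv[1:5]); d=R.T@(np.array([x,y,z])-o['position'])
    t=(R.T@Ro.from_euler('z',w,degrees=True).as_matrix()@np.diag([1,-1,-1])); print('rows:',d.round(4),Ro.from_matrix(t).as_rotvec().round(4))
E
python3 st.py .518 .374 .042 -4.5
```

```text
4.1 [0.5583 0.369  0.2083] yaw -0.18 tilt [ 0.0007 -0.0013] F [ 0.  -0.6  0.8] w 1.002 g 0.0
rows: [-0.0404 -0.0051  0.1663] [ 0.0012 -0.0007  0.0754]
```

```bash
python3 -m inch '[[[-0.04,-0.005,0.08,0,0,0.076,-1],[-0.04,-0.005,0.11,0,0,0.076,-1],[-0.04,-0.005,0.14,0,0,0.076,-1],[-0.04,-0.005,0.166,0,0,0.076,-1],[-0.04,-0.005,0.166,0,0,0.076,-1],[-0.04,-0.005,0.166,0,0,0.076,-1]]]' 60
python3 - <<'E'
from fs import *
o,im=snap('wrist','w4');pickle.dump(o,open('w4.pkl','wb'))
E
python3 st.py .518 .374 .042 -4.5
```

```text
clock: 4.7
position: [0.5183, 0.3751, 0.0435]
ee_rot: [0.999, -0.039, 0.001, 0.0]
ft_force: [-0.3, -0.1, 0.4]
grip_width: 0.999
grasp_force: 0.0
4.75 [0.5187 0.376  0.0445] yaw -4.48 tilt [0.0026 0.0012] F [-0.2 -0.4  1. ] w 1.005 g 0.0
rows: [-0.0005  0.002   0.0025] [-0.0014 -0.0025  0.0004]
```

View pics/w4.png

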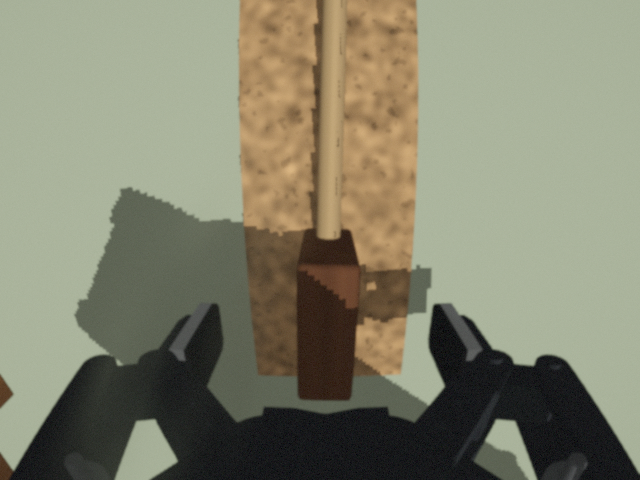

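```bash
python3 - <<'E'
from fs import *
o=pickle.load(open('w4.pkl','rb'))
R=Ro.from_quat(o['ee_rot']).as_matrix()
for px,z in [((298,266),.053),((358,266),.053),((300,399),.053),((351,399),.053),((329,238),.017),((332,2),.02)]:
    X=atz('wrist',px,z,o);print(X.round(4),((X-o['position'])@R).round(4))
E
python3 -m inch '[[[0,0,0.002,0,0,0,0],[0,0,0.002,0,0,0,1],[0,0,0.002,0,0,0,1],[0,0,0.002,0,0,0,1],[0,0,0.002,0,0,0,1],[0,0,0.002,0,0,0,1],[0,0,0.002,0,0,0,1]]]' 60; python3 st.py
```

```text
[0.5496 0.3813 0.053 ] [ 0.0307 -0.0087 -0.0095]
[0.548  0.3613 0.053 ] [ 0.0307  0.0114 -0.0095]
[0.4919 0.387  0.053 ] [-0.0272 -0.0098 -0.0095]
[0.4903 0.3665 0.053 ] [-0.0272  0.0108 -0.0095]
[0.5479 0.3708 0.017 ] [0.0298 0.002  0.0265]
[0.6464 0.3619 0.02  ] [0.1287 0.0031 0.0236]
clock: 5.45
position: [0.5172, 0.3765, 0.0407]
ee_rot: [0.999, -0.038, 0.0, -0.0]
ft_force: [0.6, -0.3, 4.7]
grip_width: 0.247
grasp_force: 58.9
5.45 [0.5172 0.3765 0.0407] yaw -4.37 tilt [0.0007 0.0004] F [ 0.6 -0.3  4.7] w 0.247 g 58.91446352005005
```

```bash
python3 st.py .4373 .094 .13 7.4; python3 -m inch '[[[0,0,-0.03,0,0,0,1],[0,0,-0.06,0,0,0,1],[0,0,-0.09,0,0,0,1],[0,0,-0.09,0,0,0,1]]]'; python3 st.py .4373 .094 .13 7.4
```

```text
5.45 [0.5172 0.3765 0.0407] yaw -4.37 tilt [0.0007 0.0004] F [ 0.6 -0.3  4.7] w 0.247 g 58.91446352005005
rows: [-0.0581  0.2877 -0.0894] [-0.0003 -0.0007 -0.2054]
clock: 5.85
position: [0.5182, 0.3779, 0.1345]
ee_rot: [0.999, -0.038, 0.002, -0.002]
ft_force: [0.1, -0.5, -0.7]
grip_width: 0.248
grasp_force: 58.7
5.85 [0.5182 0.3779 0.1345] yaw -4.36 tilt [0.0049 0.0036] F [ 0.1 -0.5 -0.7] w 0.248 g 58.65010857582092
rows: [-0.0591  0.2892  0.0031] [-0.0035 -0.005  -0.2053]
```

```bash
python3 -m inch '[[[-0.011,0.047,0,0,0,-0.03,1],[-0.022,0.094,0,0,0,-0.07,1],[-0.033,0.141,0,0,0,-0.11,1],[-0.044,0.188,0,0,0,-0.14,1],[-0.052,0.235,0,0,0,-0.18,1],[-0.059,0.275,0,0,0,-0.205,1],[-0.059,0.289,0,0,0,-0.205,1],[-0.059,0.289,0,0,0,-0.205,1],[-0.059,0.289,0,0,0,-0.205,1]]]'; python3 - <<'E'
from fs import *
o,im=snap('wrist','w5');pickle.dump(o,open('w5.pkl','wb'))
E
python3 st.py .4373 .094 .069 7.4
```

```text
clock: 6.75
position: [0.4359, 0.0931, 0.13]
ee_rot: [0.998, 0.064, -0.0, -0.0]
ft_force: [0.5, 0.3, -0.8]
grip_width: 0.249
grasp_force: 59.0
6.8 [0.4359 0.0937 0.13  ] yaw 7.44 tilt [-0.0003  0.0004] F [-0.6  0.7 -1.5] w 0.249 g 59.01686131954193
rows: [ 0.0014 -0.0001  0.061 ] [-0.0004  0.0003  0.0007]
```

View pics/w5.png

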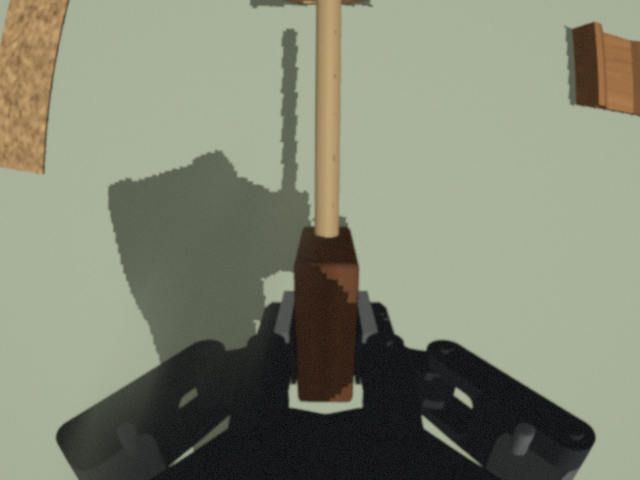

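```bash
python3 - <<'E'
from fs import *
o=pickle.load(open('w5.pkl','rb'));R=Ro.from_quat(o['ee_rot']).as_matrix()
q=proj('wrist',world(ring(.076),(.6188,.1176,np.radians(7.4))),o);print(q[:8].round())
k=np.array([[.028,0,.0237],[.145,0,.0237]])
print(proj('wrist',k@R.T+o['position'],o))
im=cv2.imread('pics/w5.png');H,S,V=cv2.split(cv2.cvtColor(im,cv2.COLOR_BGR2HSV))
for r in (0,2,4): print(r,np.where((H[r]<24)&(S[r]>60))[0][[0,-1]], np.where((H[r,200:420]<24)&(S[r,200:420]>60))[0][[0,-1]]+200)
E
cat fit.py | head -0
python3 -m inch '[[[0,0,0.04,0,0,0,1],[0,0,0.061,0,0,0,1],[0,0,0.061,0,0,0,1]]]'; python3 st.py .5302 .106 .069 7.4
```

```text
[[254. -22.]
 [290. -41.]
 [355. -41.]
 [392. -22.]
 [384.  -4.]
 [346.   5.]
 [300.   6.]
 [263.  -4.]]
[[324.11092935 243.77321211]
 [323.93272217 -32.71755009]]
0 [ 10 364] [284 364]
2 [ 10 359] [291 359]
4 [  9 341] [303 341]
clock: 7.1
position: [0.434, 0.0937, 0.0667]
ee_rot: [0.998, 0.066, -0.003, -0.0]
ft_force: [-0.1, 0.4, -1.5]
grip_width: 0.247
grasp_force: 59.0
7.1 [0.434  0.0937 0.0667] yaw 7.51 tilt [-0.0053 -0.0001] F [-0.1  0.4 -1.5] w 0.247 g 59.007943868637085
rows: [ 0.097   0.0003 -0.0028] [-0.0006  0.0053  0.0019]
```

```bash
python3 -m inch '[[[0.02,-0.001,0,0,0,0,1],[0.04,-0.001,0,0,0,0,1],[0.06,-0.001,0,0,0,0,1],[0.08,-0.001,0,0,0,0,1],[0.097,-0.001,0,0,0,0,1],[0.097,-0.001,0,0,0,0,1],[0.097,-0.001,0,0,0,0,1]]]'; python3 - <<'E'
from fs import *
o,im=snap('wrist','w6');pickle.dump(o,open('w6.pkl','wb'))
E
python3 st.py .5302 .106 .096 7.4
```

```text
clock: 7.8
position: [0.5322, 0.107, 0.0699]
ee_rot: [0.998, 0.065, 0.0, -0.0]
ft_force: [-0.9, -0.1, -1.2]
grip_width: 0.247
grasp_force: 59.0
7.85 [0.5317 0.1068 0.0698] yaw 7.43 tilt [-0.0001  0.0002] F [ 0.8  0.3 -1.3] w 0.25 g 59.01408076286316
rows: [-0.0016  0.0006 -0.0262] [-0.0002  0.0001  0.0005]
```

View pics/w6.png

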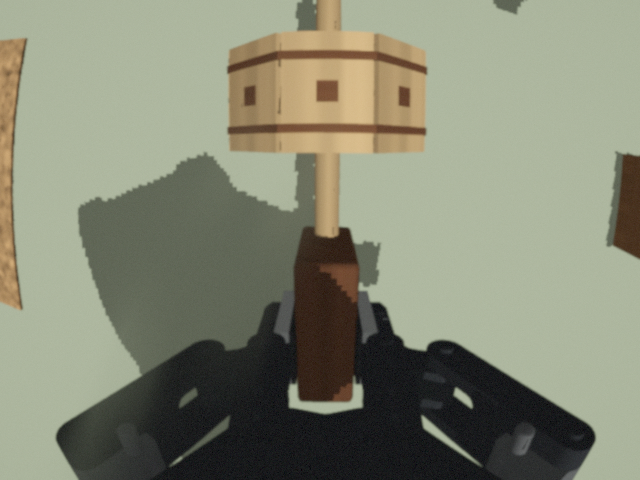

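```bash
python3 -m inch '[[[0,0,-0.015,0,0,0,1],[0,0,-0.018,0,0,0,1],[0,0,-0.02,0,0,0,1],[0,0,-0.023,0,0,0,1],[0,0,-0.03,0,0,0,1],[0,0,-0.04,0,0,0,1],[0,0,-0.055,0,0,0,1],[0,0,-0.07,0,0,0,1],[0,0,-0.085,0,0,0,1],[0,0,-0.09,0,0,0,1]]]'; python3 st.py .5215 -.1403 .16 9.8
```

```text
clock: 8.85
position: [0.5331, 0.1064, 0.1618]
ee_rot: [0.998, 0.064, 0.002, -0.0]
ft_force: [-0.5, 0.5, -1.5]
grip_width: 0.245
grasp_force: 59.0
8.85 [0.5331 0.1064 0.1618] yaw 7.38 tilt [0.0032 0.0004] F [-0.5  0.5 -1.5] w 0.245 g 58.98509323596954
rows: [-0.0431  0.2431  0.0017] [ 0.0001 -0.0032 -0.0423]
```

```bash
python3 -m inch '[[[-0.001,0.006,0,0,0,-0.002,1],[-0.003,0.018,0,0,0,-0.004,1],[-0.006,0.036,0,0,0,-0.008,1],[-0.01,0.058,0,0,0,-0.012,1],[-0.015,0.083,0,0,0,-0.016,1],[-0.019,0.108,0,0,0,-0.02,1],[-0.024,0.133,0,0,0,-0.024,1],[-0.028,0.158,0,0,0,-0.028,1],[-0.033,0.183,0,0,0,-0.032,1],[-0.037,0.206,0,0,0,-0.036,1]]]';  python3 -m inch '[[[-0.002,0.013,0,0,0,-0.002,1],[-0.004,0.023,0,0,0,-0.004,1],[-0.006,0.031,0,0,0,-0.006,1],[-0.006,0.036,0,0,0,-0.006,1],[-0.006,0.037,0,0,0,-0.006,1],[-0.006,0.037,0,0,0,-0.006,1],[-0.006,0.037,0,0,0,-0.006,1]]]';python3 - <<'E'
from fs import *
o,im=snap('wrist','w7');pickle.dump(o,open('w7.pkl','wb'))
E
python3 st.py .5215 -.1403 .16 9.8
```

```text
clock: 9.85
position: [0.5207, -0.1054, 0.1584]
ee_rot: [0.997, 0.082, -0.001, 0.0]
ft_force: [0.7, 0.7, -1.9]
grip_width: 0.245
grasp_force: 59.0
clock: 10.55
position: [0.5222, -0.1397, 0.1593]
ee_rot: [0.996, 0.086, 0.0, -0.0]
ft_force: [0.6, 0.5, -1.8]
grip_width: 0.247
grasp_force: 59.0
10.6 [ 0.5221 -0.1398  0.1593] yaw 9.84 tilt [0.0001 0.0001] F [ 0.9 -0.7 -0.6] w 0.241 g 59.00964438915253
rows: [-0.0007  0.0004 -0.0007] [-0.0001 -0.0001  0.0008]
```

View pics/w7.png

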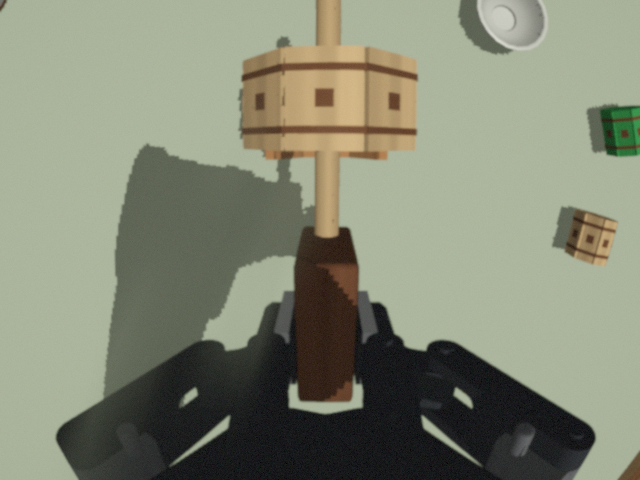

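```bash
python3 - <<'E'
from fs import *
o=pickle.load(open('w7.pkl','rb'));R=Ro.from_quat(o['ee_rot']).as_matrix()
for dx in (.083,.0878,.092):
  p=o['position']+R@[dx,0,0]
  q=proj('wrist',world(ring(.076),(p[0],p[1],np.radians(9.8)),o['position'][2]-.0897),o);print(dx,q[[1,2,0,3]].round(),q[[9,10]].round())
print(proj('wrist',world(box(-.032,.032,.042,.03),(.608,-.1254,np.radians(9.8))),o).round())
print(proj('wrist',world(box(-.032,.032,.0345,.03),(.608,-.1254,np.radians(9.8))),o).round())
E
```

```text
0.083 [[282. 162.]
 [366. 162.]
 [238. 159.]
 [411. 159.]] [[281.  57.]
 [367.  57.]]
0.0878 [[282. 150.]
 [366. 150.]
 [237. 149.]
 [411. 149.]] [[281.  45.]
 [367.  45.]]
0.092 [[281. 139.]
 [366. 139.]
 [237. 139.]
 [411. 139.]] [[281.  35.]
 [366.  34.]]
[[380. 157.]
 [387. 160.]
 [271. 157.]
 [265. 160.]
 [381.  75.]
 [388.  69.]
 [270.  75.]
 [264.  69.]]
[[371. 157.]
 [376. 160.]
 [280. 157.]
 [275. 160.]
 [371.  74.]
 [377.  68.]
 [280.  74.]
 [274.  68.]]
```

```bash
python3 -m inch '[[[0,-0.0015,0.01,0,0,0,1],[0,-0.0015,0.022,0,0,0,1],[0,-0.0015,0.034,0,0,0,1],[0,-0.0015,0.044,0,0,0,1],[0,-0.0015,0.05,0,0,0,1],[0,-0.0015,0.053,0,0,0,1],[0,-0.0015,0.055,0,0,0,1],[0,-0.0015,0.057,0,0,0,1],[0,-0.0015,0.059,0,0,0,1],[0,-0.0015,0.061,0,0,0,1]]]';python3 -m inch '[[[0,0,0.003,0,0,0,1],[0,0,0.008,0,0,0,1],[0,0,0.015,0,0,0,1],[0,0,0.02,0,0,0,1],[0,0,0.02,0,0,0,1]]]'
python3 - <<'E'
from fs import *
o,im=snap('wrist','w8');pickle.dump(o,open('w8.pkl','wb'))
for c in('scene','side'): snap(c,c+'8')
a=cv2.imread('pics/scene8.png')[130:270,210:400];b=cv2.imread('pics/side8.png')[170:310,250:440]
cv2.imwrite('pics/c8.png',np.hstack([cv2.resize(im[:300,160:480],(320,300)),cv2.resize(a,(0,0),fx=2,fy=2)[:,:240][:300] if 0 else cv2.resize(a,(240,300)),cv2.resize(b,(240,300))]))
E
python3 st.py .5215 -.1403 .16 9.8
```

```text
clock: 11.6
position: [0.522, -0.139, 0.0985]
ee_rot: [0.996, 0.085, 0.0, 0.0]
ft_force: [-0.8, 0.3, -1.1]
grip_width: 0.247
grasp_force: 59.0
clock: 12.1
position: [0.5211, -0.1388, 0.0772]
ee_rot: [0.996, 0.085, -0.001, -0.0]
ft_force: [-0.1, -0.5, -0.5]
grip_width: 0.244
grasp_force: 59.0
12.25 [ 0.5219 -0.1389  0.0784] yaw 9.79 tilt [ 0.0001 -0.0001] F [-0.7  0.3 -0.8] w 0.247 g 59.02002811431885
rows: [-0.0006  0.0013 -0.0816] [ 0.0001 -0.0001 -0.0002]
```

View pics/c8.png

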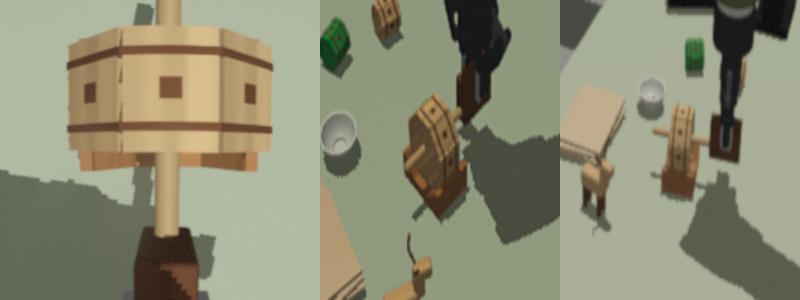

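```bash
python3 -m inch '[[[-0.01,0,0,0,0,0,1],[-0.025,0,0,0,0,0,1],[-0.04,0,0,0,0,0,1],[-0.055,0,0,0,0,0,1],[-0.07,0,0,0,0,0,1],[-0.085,0,0,0,0,0,1],[-0.1,0,0,0,0,0,1],[-0.112,0,0,0,0,0,1],[-0.112,0,0,0,0,0,1]]]';python3 - <<'E'
from fs import *
o,im=snap('wrist','w9');pickle.dump(o,open('w9.pkl','wb'))
for c in('scene','side'): snap(c,c+'9')
# ring mask: lighter wood than cradle: V>110
def rm(im,px,rad):
    H,S,V=cv2.split(cv2.cvtColor(im,cv2.COLOR_BGR2HSV))
    m=((H<24)&(S>60)&(S<150)).astype(np.uint8)
    c=np.zeros_like(m);cv2.circle(c,tuple(int(v) for v in px),int(rad),1,-1);m&=c
    m=cv2.morphologyEx(m,cv2.MORPH_CLOSE,np.ones((5,5),np.uint8));m=cv2.morphologyEx(m,cv2.MORPH_OPEN,np.ones((3,3),np.uint8))
    n,l,st,ce=cv2.connectedComponentsWithStats(m); i=1+np.argmax(st[1:,4]); m=(l==i).astype(np.uint8)
    cs,_=cv2.findContours(m,cv2.RETR_EXTERNAL,cv2.CHAIN_APPROX_NONE)
    return cv2.drawContours(m*0,[cv2.convexHull(np.vstack(cs))],-1,1,-1)
F.mask=rm
S=[(c,cv2.imread(f'pics/{c}9.png'),None) for c in('scene','side')]
for im,p in((S[0][1],None),(S[1][1],None)):
    pass
for z in (.012,.02):
  for v in (S,S[:1],S[1:]):
    p,i=F.fit(ring(.076),(.608,-.1254,.17),v,1.2,z); print(z,p[:2].round(4),np.degrees(p[2]).round(1),i.round(3))
for c,im,_ in S:
    h=cv2.cvtColor(im,cv2.COLOR_BGR2HSV)
    for q in([-.02,0,.088],[.0,.042,.028],[0,0,.088]):
        x,y=proj(c,world(np.array([q]),(.608,-.1254,.171)))[0].astype(int); print(c,q,h[y,x])
E
python3 st.py .42 -.30 .15 2
```

```text
clock: 13.15
position: [0.4099, -0.1585, 0.0784]
ee_rot: [0.996, 0.085, -0.0, 0.0]
ft_force: [0.4, -0.2, -0.2]
grip_width: 0.247
grasp_force: 59.0
0.012 [ 0.6071 -0.1187] 45.7 [0.726 0.673]
0.012 [ 0.6137 -0.111 ] 25.4 [0.759]
0.012 [ 0.5943 -0.086 ] -8.2 [0.779]
0.02 [ 0.6091 -0.1103] 53.4 [0.738 0.647]
0.02 [ 0.618  -0.1013] 23.7 [0.799]
0.02 [ 0.5928 -0.0828] -6.0 [0.808]
scene [-0.02, 0, 0.088] [ 18 116 160]
scene [0.0, 0.042, 0.028] [ 14 159  64]
scene [0, 0, 0.088] [ 10 154  76]
side [-0.02, 0, 0.088] [ 18  99 183]
side [0.0, 0.042, 0.028] [ 13 134  82]
side [0, 0, 0.088] [ 16 110 160]
13.3 [ 0.412  -0.1579  0.0786] yaw 9.8 tilt [ 0.001  -0.0003] F [ 0.2 -0.2 -0.8] w 0.247 g 59.01983857154846
rows: [-0.0163  0.1414 -0.0713] [ 0.0004 -0.001   0.1361]
```

```bash
cat > ru.py <<'E'
from fs import *
CR=(.608,-.1254,np.radians(9.8))
def wood(im,ce,R):
    H,S,V=cv2.split(cv2.cvtColor(im,cv2.COLOR_BGR2HSV)); m=((H<24)&(S>60)).astype(np.uint8)
    c=np.zeros_like(m);cv2.circle(c,tuple(int(v) for v in ce),int(R),1,-1);m&=c
    n,l,st,_=cv2.connectedComponentsWithStats(m); m=(l==1+np.argmax(st[1:,4])).astype(np.uint8)
    cs,_=cv2.findContours(m,cv2.RETR_EXTERNAL,cv2.CHAIN_APPROX_NONE); return cv2.drawContours(m*0,cs,-1,1,-1)
def hull(t,q,s): cv2.fillConvexPoly(t,cv2.convexHull(np.round((q+.5)*s-.5).astype(np.int32)),1)
# cradle as three convex parts: floor slab and two flanks
def cparts():
    fl=np.array([[x,y,z] for x in(-.032,.032) for y in(-.042,.042) for z in(0,.012)])
    w=lambda g:np.array([[x,g*y,z] for x in(-.032,.032) for y,z in((.0165,.012),(.0345,.03),(.042,.03),(.042,0))])
    return [fl,w(1),w(-1)]
def ufit(views,z0=.012,free=False):
    D=[]
    for c,im,o in views:
        q=proj(c,world(ring(.076),CR,z0),o);ce=q.mean(0);R=np.abs(q-ce).max()*1.35+8
        x0,y0=(ce-R).astype(int).clip(0);w=int(2*R);s=6
        m=wood(im,ce,R)[y0:y0+w,x0:x0+w]; m=cv2.resize(m,None,fx=s,fy=s,interpolation=cv2.INTER_LINEAR)
        base=np.zeros_like(m)
        for P in cparts(): hull(base,proj(c,world(P,CR),o)-[x0,y0],s)
        D.append((c,o,m,base,np.array([x0,y0]),s))
    def f(v):
        r=[]
        for c,o,m,b,xy,s in D:
            t=b.copy();hull(t,proj(c,world(ring(.076),(v[0],v[1],v[2]*10),v[3] if free else z0),o)-xy,s);r.append((t&m).sum()/(t|m).sum())
        return np.array(r)
    x0=np.array([CR[0],CR[1],CR[2]/10]+([z0] if free else []))
    q=minimize(lambda v:1-f(v).mean(),x0,method='Nelder-Mead',options=dict(initial_simplex=np.vstack([x0]+[x0+.008*np.eye(len(x0))[i] for i in range(len(x0))]),xatol=1e-4,fatol=1e-4))
    return q.x[:2].round(4),np.degrees(q.x[2]*10).round(1),q.x[3:].round(4),f(q.x).round(3)
E
python3 - <<'E'
from ru import *
S=[(c,cv2.imread(f'pics/{c}9.png'),None) for c in('scene','side')]
for v in (S,S[:1],S[1:]): print(ufit(v))
print(ufit(S,.012,True))
E
```

```text
(array([ 0.6075, -0.1257]), np.float64(10.8), array([], dtype=float64), array([0.952, 0.943]))
(array([ 0.6075, -0.1268]), np.float64(7.3), array([], dtype=float64), array([0.958]))
(array([ 0.6066, -0.1237]), np.float64(12.6), array([], dtype=float64), array([0.948]))
(array([ 0.6077, -0.1274]), np.float64(11.4), array([0.0104]), array([0.953, 0.946]))
```

```bash
python3 - <<'E'
from fit import *
vs=[('wrist',cv2.imread(f'pics/w{i}.png'),pickle.load(open(f'w{i}.pkl','rb'))) for i in (1,7,8)]
for v in [vs]+[[x] for x in vs]:
    p,i=fit(ring(.042),(.5615,-.375,0),v,1.25); print(p[:2].round(4),np.degrees(p[2]).round(1),i.round(3))
E
python3 -m inch '[[[0,0.02,-0.03,0,0,0.02,1],[-0.005,0.06,-0.05,0,0,0.06,1],[-0.012,0.1,-0.055,0,0,0.1,1],[-0.016,0.141,-0.055,0,0,0.136,1],[-0.016,0.141,-0.055,0,0,0.136,1],[-0.016,0.141,-0.055,0,0,0.136,1]]]'; python3 st.py .3786 -.3814 .13 2
```

```text
[ 0.5617 -0.3751] 1.2 [0.973 0.97  0.963]
[ 0.5617 -0.375 ] 1.8 [0.976]
[ 0.5616 -0.375 ] 1.2 [0.972]
[ 0.562  -0.3753] 1.6 [0.968]
clock: 13.9
position: [0.4199, -0.3001, 0.133]
ee_rot: [1.0, 0.017, -0.0, -0.0]
ft_force: [0.3, 0.5, -0.0]
grip_width: 0.244
grasp_force: 59.0
13.9 [ 0.4199 -0.3001  0.133 ] yaw 1.94 tilt [-0.0002  0.0004] F [ 0.3  0.5 -0. ] w 0.244 g 59.01676833629608
rows: [-0.0441  0.0798  0.0029] [-0.0004  0.0002 -0.0011]
```

```bash
python3 -m inch '[[[-0.02,0.03,0,0,0,0.005,1],[-0.044,0.06,0,0,0,0.009,1],[-0.044,0.077,0,0,0,0.009,1],[-0.044,0.077,0.03,0,0,0.009,1],[-0.044,0.077,0.06,0,0,0.009,1],[-0.044,0.077,0.082,0,0,0.009,1],[-0.044,0.077,0.084,0,0,0.009,1],[-0.044,0.077,0.084,0,0,0.009,1]]]'; python3 st.py .4717 -.3762 .048 1.4
```

```text
clock: 14.7
position: [0.3789, -0.3772, 0.0495]
ee_rot: [1.0, 0.014, -0.0, -0.0]
ft_force: [0.1, -0.5, -1.3]
grip_width: 0.25
grasp_force: 59.1
14.7 [ 0.3789 -0.3772  0.0495] yaw 1.57 tilt [-0.0002  0.0007] F [ 0.1 -0.5 -1.3] w 0.25 g 59.088191986083984
rows: [0.0927 0.0015 0.0014] [-0.0007  0.0002  0.003 ]
```

```bash
python3 -m inch '[[[0.015,0.001,0.001,0,0,0.002,1],[0.03,0.001,0.001,0,0,0.002,1],[0.045,0.001,0.001,0,0,0.002,1],[0.06,0.001,0.001,0,0,0.002,1],[0.075,0.001,0.001,0,0,0.002,1],[0.088,0.001,0.001,0,0,0.002,1],[0.092,0.001,0.001,0,0,0.002,1],[0.092,0.001,0.001,0,0,0.002,1]]]'; python3 - <<'E'
from fs import *
o,im=snap('wrist','w10');pickle.dump(o,open('w10.pkl','wb'))
H,S,V=cv2.split(cv2.cvtColor(im,cv2.COLOR_BGR2HSV)); m=(H<24)&(S>60)
for r in range(20,240,10):
    x=np.where(m[r,200:460])[0]+200; print(r,(x.min(),x.max(),len(x)) if len(x) else None,end=' ')
R=Ro.from_quat(o['ee_rot']).as_matrix()
for p in ((.5617,-.375),):
    q=proj('wrist',world(ring(.042),(*p,np.radians(1.4))),o);print('\n',q.round().tolist())
E
python3 st.py .4717 -.3762 .08 1.4
```

```text
clock: 15.5
position: [0.471, -0.3765, 0.0482]
ee_rot: [1.0, 0.012, 0.0, -0.0]
ft_force: [0.3, -0.4, -0.4]
grip_width: 0.247
grasp_force: 59.1
20 (np.int64(315), np.int64(340), 26) 30 (np.int64(315), np.int64(340), 26) 40 (np.int64(278), np.int64(378), 101) 50 (np.int64(272), np.int64(380), 109) 60 (np.int64(272), np.int64(381), 110) 70 (np.int64(271), np.int64(381), 111) 80 (np.int64(271), np.int64(381), 111) 90 (np.int64(272), np.int64(381), 110) 100 (np.int64(272), np.int64(381), 110) 110 (np.int64(272), np.int64(381), 110) 120 (np.int64(272), np.int64(382), 111) 130 (np.int64(272), np.int64(381), 110) 140 (np.int64(273), np.int64(381), 109) 150 (np.int64(315), np.int64(338), 24) 160 (np.int64(314), np.int64(338), 25) 170 (np.int64(315), np.int64(338), 24) 180 (np.int64(315), np.int64(338), 24) 190 (np.int64(314), np.int64(338), 25) 200 (np.int64(315), np.int64(338), 24) 210 (np.int64(314), np.int64(338), 25) 220 (np.int64(314), np.int64(338), 25) 230 (np.int64(304), np.int64(348), 45) 
 [[271.0, 142.0], [301.0, 142.0], [351.0, 142.0], [380.0, 142.0], [375.0, 141.0], [345.0, 140.0], [307.0, 140.0], [277.0, 141.0], [271.0, 41.0], [301.0, 32.0], [351.0, 32.0], [381.0, 41.0], [375.0, 50.0], [345.0, 55.0], [307.0, 55.0], [277.0, 50.0]]
15.55 [ 0.4701 -0.3768  0.0481] yaw 1.37 tilt [-0.0005  0.0001] F [-1.1 -0.2 -1.1] w 0.242 g 59.08356070518494
rows: [ 0.0016 -0.0005 -0.0319] [-0.0001  0.0005 -0.0006]
```

```bash
python3 -m inch '[[[0,0,-0.006,0,0,0,1],[0,0,-0.009,0,0,0,1],[0,0,-0.012,0,0,0,1],[0,0,-0.016,0,0,0,1],[0,0,-0.025,0,0,0,1],[0,0,-0.04,0,0,0,1],[0,0,-0.06,0,0,0,1],[0,0,-0.08,0,0,0,1],[0,0,-0.09,0,0,0,1],[0,0,-0.092,0,0,0,1]]]'; python3 st.py .422 -.1583 .14 10
```

```text
clock: 16.55
position: [0.471, -0.3772, 0.1423]
ee_rot: [1.0, 0.012, 0.001, 0.001]
ft_force: [0.6, 0.5, -0.5]
grip_width: 0.245
grasp_force: 59.1
16.55 [ 0.471  -0.3772  0.1423] yaw 1.36 tilt [ 0.0024 -0.0018] F [ 0.6  0.5 -0.5] w 0.245 g 59.07589852809906
rows: [-0.0438 -0.22    0.0018] [ 0.002  -0.0022 -0.1507]
```

```bash
python3 -m inch '[[[-0.002,-0.006,0,0,0,-0.006,1],[-0.006,-0.018,0,0,0,-0.014,1],[-0.012,-0.036,0,0,0,-0.028,1],[-0.02,-0.058,0,0,0,-0.044,1],[-0.028,-0.08,0,0,0,-0.06,1],[-0.034,-0.102,0,0,0,-0.076,1],[-0.04,-0.124,0,0,0,-0.092,1],[-0.044,-0.146,0,0,0,-0.108,1],[-0.044,-0.168,0,0,0,-0.124,1],[-0.044,-0.188,0,0,0,-0.138,1]]]'; python3 -m inch '[[[0,-0.012,0,0,0,-0.005,1],[0,-0.022,0,0,0,-0.01,1],[0,-0.029,0,0,0,-0.013,1],[0,-0.032,0,0,0,-0.013,1],[0,-0.032,0,0,0,-0.013,1],[0,-0.032,0,0,0,-0.013,1]]]'; python3 st.py .422 -.1583 .081 10
python3 - <<'E'
from fs import *
o,im=snap('wrist','w11');pickle.dump(o,open('w11.pkl','wb'))
H,S,V=cv2.split(cv2.cvtColor(im,cv2.COLOR_BGR2HSV)); m=(H<24)&(S>60)
for r in range(0,240,10):
    x=np.where(m[r,180:480])[0]+180; print(r,(int(x.min()),int(x.max()),len(x)) if len(x) else None,end=' ')
E
```

```text
clock: 17.55
position: [0.4213, -0.1878, 0.1399]
ee_rot: [0.997, 0.082, -0.0, -0.0]
ft_force: [-0.6, -0.5, -0.9]
grip_width: 0.243
grasp_force: 59.2
clock: 18.15
position: [0.4167, -0.1588, 0.1403]
ee_rot: [0.996, 0.087, 0.0, 0.0]
ft_force: [-0.5, -0.4, -0.2]
grip_width: 0.245
grasp_force: 59.1
18.15 [ 0.4167 -0.1588  0.1403] yaw 9.97 tilt [ 0.0002 -0.0002] F [-0.5 -0.4 -0.2] w 0.245 g 59.14869725704193
rows: [0.0053 0.0004 0.0593] [ 0.0002 -0.0001 -0.0006]
0 (259, 391, 133) 10 (265, 385, 121) 20 (316, 340, 25) 30 (316, 340, 25) 40 (286, 373, 88) 50 (276, 378, 103) 60 (276, 378, 103) 70 (276, 378, 103) 80 (275, 378, 104) 90 (275, 378, 104) 100 (275, 378, 104) 110 (276, 378, 103) 120 (275, 379, 105) 130 (276, 378, 103) 140 (315, 339, 25) 150 (316, 338, 23) 160 (315, 338, 24) 170 (315, 338, 24) 180 (315, 338, 24) 190 (315, 338, 24) 200 (315, 338, 24) 210 (315, 338, 24) 220 (315, 338, 24) 230 (303, 348, 46)
```

```bash
python3 -m inch '[[[0,-0.001,0.012,0,0,0,1],[0,-0.001,0.028,0,0,0,1],[0,-0.001,0.044,0,0,0,1],[0,-0.001,0.055,0,0,0,1],[0,-0.001,0.059,0,0,0,1],[0,-0.001,0.059,0,0,0,1],[0,-0.001,0.059,0,0,0,1]]]'; python3 st.py .5177 -.1405 .081 10
python3 - <<'E'
from fs import *
o,im=snap('wrist','w12')
H,S,V=cv2.split(cv2.cvtColor(im,cv2.COLOR_BGR2HSV)); m=(H<24)&(S>60)
for r in list(range(0,40,4))+list(range(120,150,2)):
    x=np.where(m[r,180:480])[0]+180; print(r,(int(x.min()),int(x.max()),len(x)) if len(x) else None,end=' ')
R=Ro.from_quat(o['ee_rot']).as_matrix()
for dx in (.088,.0912,.094):
  p=o['position']+R@[dx,0,0]; q=proj('wrist',world(ring(.042),(p[0],p[1],np.radians(10)),o['position'][2]-.0567),o);print('\n',dx,q[[0,1,2,3,9,10]].round().tolist())
p=proj('wrist',world(ring(.076),(.6075,-.1255,np.radians(10)),.012),o);print(p[:8].round().tolist())
E
```

```text
clock: 18.9
position: [0.4169, -0.1574, 0.0817]
ee_rot: [0.996, 0.087, 0.0, 0.0]
ft_force: [-0.4, -0.0, -0.8]
grip_width: 0.252
grasp_force: 59.1
18.9 [ 0.4169 -0.1574  0.0817] yaw 10.01 tilt [ 0.0006 -0.0002] F [-0.4 -0.  -0.8] w 0.252 g 59.125147461891174
rows: [0.1022 0.0009 0.0008] [ 0.0003 -0.0006  0.0002]
0 (317, 340, 24) 4 (316, 340, 25) 8 (316, 340, 25) 12 (316, 340, 25) 16 (316, 340, 25) 20 (316, 340, 25) 24 (316, 340, 25) 28 (316, 340, 25) 32 (316, 340, 25) 36 (296, 355, 60) 120 (275, 378, 104) 122 (274, 378, 105) 124 (275, 377, 103) 126 (275, 377, 103) 128 (275, 378, 104) 130 (275, 377, 103) 132 (275, 377, 103) 134 (275, 377, 103) 136 (276, 377, 102) 138 (281, 340, 50) 140 (315, 339, 25) 142 (316, 339, 24) 144 (316, 338, 23) 146 (315, 339, 25) 148 (316, 339, 24) 
 0.088 [[273.0, 148.0], [301.0, 149.0], [347.0, 149.0], [375.0, 148.0], [300.0, 45.0], [347.0, 45.0]]

 0.0912 [[273.0, 140.0], [301.0, 140.0], [347.0, 140.0], [375.0, 140.0], [300.0, 37.0], [347.0, 37.0]]

 0.094 [[272.0, 133.0], [300.0, 133.0], [347.0, 133.0], [376.0, 133.0], [300.0, 30.0], [347.0, 30.0]]
[[235.0, -90.0], [284.0, -125.0], [373.0, -124.0], [421.0, -89.0], [406.0, -57.0], [357.0, -42.0], [298.0, -42.0], [249.0, -58.0]]
```

```bash
python3 -m inch '[[[0.004,0.0005,0,0,0,0,1],[0.012,0.0005,0,0,0,0,1],[0.022,0.0005,0,0,0,0,1],[0.032,0.0005,0,0,0,0,1],[0.042,0.0005,0,0,0,0,1],[0.05,0.0005,0,0,0,0,1],[0.056,0.0005,0,0,0,0,1],[0.058,0.0005,0,0,0,0,1],[0.058,0.0005,0,0,0,0,1]]]'; python3 st.py .5171 -.1409 .081 10
python3 - <<'E'
from fs import *
o,im=snap('wrist','w13');pickle.dump(o,open('w13.pkl','wb'))
H,S,V=cv2.split(cv2.cvtColor(im,cv2.COLOR_BGR2HSV)); m=(H<24)&(S>60)
for r in list(range(0,150,6)):
    x=np.where(m[r,180:480])[0]+180; print(r,(int(x.min()),int(x.max()),len(x)) if len(x) else None,end=' ')
p=proj('wrist',world(ring(.076),(.6075,-.1255,np.radians(10)),.012),o);print(p[:8].round().tolist())
E
```

```text
clock: 19.85
position: [0.4738, -0.1476, 0.0812]
ee_rot: [0.996, 0.087, -0.0, -0.0]
ft_force: [-0.1, 0.2, 0.1]
grip_width: 0.248
grasp_force: 59.1
19.85 [ 0.4738 -0.1476  0.0812] yaw 10.03 tilt [-0.0002  0.    ] F [-0.1  0.2  0.1] w 0.248 g 59.12494361400604
rows: [0.0438 0.0009 0.0002] [-0.0001  0.0002  0.0005]
0 (232, 426, 195) 6 (231, 426, 196) 12 (231, 427, 197) 18 (231, 427, 197) 24 (231, 427, 197) 30 (232, 426, 195) 36 (238, 419, 182) 42 (240, 416, 177) 48 (239, 416, 178) 54 (239, 416, 178) 60 (240, 416, 177) 66 (239, 416, 178) 72 (240, 416, 177) 78 (252, 405, 151) 84 (274, 377, 104) 90 (274, 377, 104) 96 (274, 377, 104) 102 (274, 377, 104) 108 (274, 377, 104) 114 (274, 378, 105) 120 (274, 378, 105) 126 (275, 377, 103) 132 (275, 377, 103) 138 (277, 340, 57) 144 (316, 338, 23) [[228.0, 31.0], [279.0, 9.0], [378.0, 9.0], [427.0, 31.0], [410.0, 48.0], [358.0, 55.0], [297.0, 54.0], [245.0, 47.0]]
```

```bash
python3 -m inch '[[[0.004,0.001,0,0,0,0,1],[0.012,0.0015,0,0,0,0,1],[0.02,0.0015,0,0,0,0,1],[0.028,0.0015,0,0,0,0,1],[0.036,0.0015,0,0,0,0,1],[0.041,0.0015,0,0,0,0,1],[0.0435,0.0015,0,0,0,0,1],[0.0435,0.0015,0,0,0,0,1]]]'; python3 st.py .5171 -.1409 .081 10
python3 - <<'E'
from fs import *
o,im=snap('wrist','w14');pickle.dump(o,open('w14.pkl','wb'))
H,S,V=cv2.split(cv2.cvtColor(im,cv2.COLOR_BGR2HSV)); m=(H<24)&(S>60)
for r in list(range(18,60,6))+list(range(110,180,4)):
    x=np.where(m[r,180:480])[0]+180; print(r,(int(x.min()),int(x.max()),len(x)) if len(x) else None,end=' ')
p=proj('wrist',world(ring(.076),(.6075,-.1255,np.radians(10)),.012),o);print(p.round().tolist())
E
```

```text
clock: 20.7
position: [0.517, -0.1415, 0.0812]
ee_rot: [0.996, 0.087, -0.0, -0.0]
ft_force: [0.1, 0.3, -1.1]
grip_width: 0.247
grasp_force: 59.1
20.7 [ 0.517  -0.1415  0.0812] yaw 10.03 tilt [-0.      0.0001] F [ 0.1  0.3 -1.1] w 0.247 g 59.1249543428421
rows: [ 0.0001 -0.0005  0.0002] [-0.0001  0.      0.0005]
18 (273, 372, 100) 24 (258, 392, 135) 30 (243, 406, 164) 36 (230, 420, 191) 42 (228, 424, 197) 48 (227, 424, 198) 54 (227, 425, 199) 110 (227, 424, 198) 114 (226, 424, 199) 118 (227, 424, 198) 122 (227, 424, 198) 126 (228, 423, 196) 130 (227, 423, 197) 134 (227, 423, 197) 138 (238, 422, 185) 142 (237, 412, 176) 146 (237, 412, 176) 150 (238, 412, 175) 154 (238, 412, 175) 158 (238, 412, 121) 162 (316, 338, 23) 166 (315, 338, 24) 170 (315, 338, 24) 174 (315, 338, 24) 178 (315, 338, 24) [[225.0, 141.0], [274.0, 140.0], [373.0, 140.0], [423.0, 141.0], [406.0, 139.0], [355.0, 137.0], [294.0, 137.0], [243.0, 139.0], [224.0, 40.0], [274.0, 20.0], [373.0, 19.0], [424.0, 40.0], [407.0, 55.0], [355.0, 61.0], [294.0, 61.0], [242.0, 55.0]]
```

```bash
python3 -m inch '[[[0,0,0.003,0,0,0,1],[0,0,0.005,0,0,0,1],[0,0,0.0065,0,0,0,1],[0,0,0.008,0,0,0,1],[0,0,0.0095,0,0,0,1],[0,0,0.012,0,0,0,1],[0,0,0.016,0,0,0,1],[0,0,0.019,0,0,0,1],[0,0,0.019,0,0,0,1],[0,0,0.019,0,0,0,1]]]'; python3 st.py; python3 -m inch '[[[-0.004,0,0,0,0,0,1],[-0.012,0,0,0,0,0,1],[-0.024,0,0,0,0,0,1],[-0.036,0,0,0,0,0,1],[-0.048,0,0,0,0,0,1],[-0.06,0,0,0,0,0,1],[-0.072,0,0,0,0,0,1],[-0.084,0,0,0,0,0,1],[-0.096,0,0,0,0,0,1],[-0.108,0,0,0,0,0,1]]]';  python3 st.py
python3 - <<'E'
from ru import *
for c in('scene','side'): snap(c,c+'15')
S=[(c,cv2.imread(f'pics/{c}15.png'),None) for c in('scene','side')]
print(ufit(S),ufit(S[:1]),ufit(S[1:]))
for c in('scene','side'):
    print(c,[(np.round(d['pixel']).tolist(),round(d['conf'],2)) for l in('small_ring','large_ring') for d in spotter.look_for(l,c)])
    print(proj(c,[[.6075,-.1255,.038],[.6075,-.1255,.05]]).round())
E
```

```text
clock: 21.75
position: [0.5168, -0.1416, 0.0622]
ee_rot: [0.996, 0.087, -0.0, -0.0]
ft_force: [1.0, -0.1, -1.4]
grip_width: 0.248
grasp_force: 59.1
21.75 [ 0.5168 -0.1416  0.0622] yaw 10.01 tilt [-0.0001  0.    ] F [ 1.  -0.1 -1.4] w 0.248 g 59.12895441055298
clock: 22.75
position: [0.4095, -0.1606, 0.0624]
ee_rot: [0.996, 0.087, 0.0, 0.0]
ft_force: [0.8, -0.7, 0.7]
grip_width: 0.246
grasp_force: 59.1
22.75 [ 0.4095 -0.1606  0.0624] yaw 10.02 tilt [ 0.0002 -0.0001] F [ 0.8 -0.7  0.7] w 0.246 g 59.12911891937256
(array([ 0.6077, -0.1258]), np.float64(11.4), array([], dtype=float64), array([0.953, 0.943])) (array([ 0.6075, -0.1267]), np.float64(7.9), array([], dtype=float64), array([0.959])) (array([ 0.6063, -0.1235]), np.float64(12.6), array([], dtype=float64), array([0.947]))
scene [([222.0, 150.0], 0.76), ([295.0, 203.0], 0.69), ([304.0, 190.0], 0.34), ([304.0, 190.0], 0.82)]
[[301. 200.]
 [300. 196.]]
side [([360.0, 196.0], 0.49), ([355.0, 244.0], 0.47), ([323.0, 214.0], 0.28), ([344.0, 231.0], 0.83)]
[[346. 238.]
 [346. 234.]]
```

```bash
python3 -m inch '[[[0,0,-0.03,0,0,0,1],[0,0,-0.07,0,0,0,1],[0,0,-0.11,0,0,0,1],[0,0,-0.12,0,0,0,1],[0,0,-0.12,0,0,0,1]]]'; python3 - <<'E'
from fs import *
o,im=snap('wrist','w16')
H,S,V=cv2.split(cv2.cvtColor(im,cv2.COLOR_BGR2HSV)); m=(H<24)&(S>60)
for r in list(range(0,240,15)):
    x=np.where(m[r,180:480])[0]+180; print(r,(int(x.min()),int(x.max()),len(x)) if len(x) else None,end=' ')
E
python3 st.py .5172 .3765 .18 -4.4
```

```text
clock: 23.55
position: [0.4117, -0.1605, 0.1837]
ee_rot: [0.996, 0.087, 0.002, 0.001]
ft_force: [-0.1, -0.3, -1.9]
grip_width: 0.247
grasp_force: 59.1
0 (268, 380, 113) 15 (269, 378, 110) 30 (316, 340, 25) 45 (316, 339, 24) 60 (316, 339, 24) 75 (316, 339, 24) 90 (316, 339, 24) 105 (316, 339, 24) 120 (316, 339, 24) 135 (316, 339, 24) 150 (315, 338, 24) 165 (316, 338, 23) 180 (315, 338, 24) 195 (315, 338, 24) 210 (315, 338, 24) 225 (314, 337, 24) 23.6 [ 0.4108 -0.1603  0.182 ] yaw 10.03 tilt [ 0.0006 -0.0003] F [-0.3 -0.2 -1.3] w 0.25 g 59.082797169685364
rows: [ 0.1983 -0.5101  0.002 ] [ 0.0003 -0.0006  0.2519]
```

Rod is bare. Back to the mat.

```bash
python3 -m inch '[[[0.01,-0.03,0,0,0,0.01,1],[0.027,-0.07,0,0,0,0.035,1],[0.043,-0.112,0,0,0,0.055,1],[0.06,-0.154,0,0,0,0.076,1],[0.076,-0.196,0,0,0,0.097,1],[0.092,-0.238,0,0,0,0.118,1],[0.109,-0.28,0,0,0,0.138,1],[0.125,-0.322,0,0,0,0.16,1],[0.142,-0.364,0,0,0,0.18,1],[0.158,-0.406,0,0,0,0.2,1]]]'; python3 -m inch '[[[0.016,-0.042,0,0,0,0.02,1],[0.03,-0.078,0,0,0,0.04,1],[0.039,-0.1,0,0,0,0.052,1],[0.04,-0.104,0,0,0,0.052,1],[0.04,-0.104,0,0,0,0.052,1],[0.04,-0.104,0,0,0,0.052,1]]]';python3 st.py .5172 .3765 .0407 -4.4
```

```text
clock: 24.6
position: [0.4948, 0.2684, 0.1799]
ee_rot: [1.0, -0.013, -0.001, 0.0]
ft_force: [0.5, 0.3, -0.8]
grip_width: 0.25
grasp_force: 59.0
clock: 25.2
position: [0.5377, 0.3687, 0.181]
ee_rot: [0.999, -0.039, -0.001, 0.001]
ft_force: [-0.5, -0.4, -0.5]
grip_width: 0.248
grasp_force: 59.1
25.2 [0.5377 0.3687 0.181 ] yaw -4.44 tilt [-0.0015 -0.0015] F [-0.5 -0.4 -0.5] w 0.248 g 59.117170572280884
rows: [-0.0209 -0.0064  0.1403] [ 0.0016  0.0014 -0.0007]
```

```bash
python3 -m inch '[[[-0.021,-0.006,0.02,0,0,0,1],[-0.021,-0.006,0.06,0,0,0,1],[-0.021,-0.006,0.1,0,0,0,1],[-0.021,-0.006,0.125,0,0,0,1],[-0.021,-0.006,0.133,0,0,0,1],[-0.021,-0.006,0.136,0,0,0,1],[-0.021,-0.006,0.136,0,0,0,1]]]';python3 st.py .5172 .3765 .0407 -4.4
```

```text
clock: 25.9
position: [0.5182, 0.3774, 0.0475]
ee_rot: [0.999, -0.039, 0.001, -0.0]
ft_force: [0.0, -1.1, -0.7]
grip_width: 0.246
grasp_force: 59.1
25.9 [0.5182 0.3774 0.0475] yaw -4.45 tilt [0.0013 0.0007] F [ 0.  -1.1 -0.7] w 0.246 g 59.1241729259491
rows: [-0.0009  0.001   0.0068] [-0.0008 -0.0013 -0.0009]
```

```bash
python3 -m inch '[[[-0.001,0.001,0.002,0,0,0,1],[-0.001,0.001,0.004,0,0,0,1],[-0.001,0.001,0.005,0,0,0,1],[-0.001,0.001,0.005,0,0,0,1]]]';python3 st.py .5172 .3765 .0407 -4.4
```

```text
clock: 26.3
position: [0.5166, 0.3765, 0.0414]
ee_rot: [0.999, -0.039, 0.0, 0.0]
ft_force: [0.1, -1.5, -1.1]
grip_width: 0.247
grasp_force: 59.1
26.3 [0.5166 0.3765 0.0414] yaw -4.42 tilt [ 0.0003 -0.    ] F [ 0.1 -1.5 -1.1] w 0.247 g 59.12484347820282
rows: [ 0.0006 -0.      0.0007] [ 0.     -0.0003 -0.0004]
```

```bash
python3 -m inch '[[[0,0,0.0007,0,0,0,1],[0,0,0.0013,0,0,0,1],[0,0,0.0013,0,0,0,1]]]';python3 st.py
```

```text
clock: 26.6
position: [0.5167, 0.3766, 0.0407]
ee_rot: [0.999, -0.039, 0.0, 0.0]
ft_force: [-2.5, -1.4, 5.9]
grip_width: 0.243
grasp_force: 60.0
26.6 [0.5167 0.3766 0.0407] yaw -4.43 tilt [ 0.0005 -0.0001] F [-2.5 -1.4  5.9] w 0.243 g 60.02107858657837
```

Contact with the mat (6 N); release and rise.

```bash
python3 -m inch '[[[0,0,0,0,0,0,0.2],[0,0,0,0,0,0,-0.4],[0,0,0,0,0,0,-1],[0,0,0,0,0,0,-1],[0,0,0,0,0,0,-1],[0,0,0,0,0,0,-1]]]' && python3 st.py && python3 -m inch '[[[0,0,-0.02,0,0,0,-1],[0,0,-0.06,0,0,0,-1],[0,0,-0.1,0,0,0,-1],[0,0,-0.14,0,0,0,-1],[0,0,-0.17,0,0,0,-1],[0.04,0,-0.17,0,0,0,-1],[0.04,0,-0.17,0,0,0,-1],[0.04,0,-0.17,0,0,0,-1]]]'; python3 - <<'E'
from ru import *
o,im=snap('wrist','w17')
for c in('scene','side'): snap(c,c+'17')
S=[(c,cv2.imread(f'pics/{c}17.png'),None) for c in('scene','side')]
print('ring',ufit(S))
F.mask=dm
p,i=F.fit(box(-.03,.03,.011,.05),(.518,.375,0),[('wrist',im,o)],1.2,.003);print('stick',p[:2].round(4),np.degrees(p[2]).round(1),i)
print([(np.round(d['pixel']).tolist(),round(d['conf'],2),l) for l in('small_ring','reindeer','oil_jar','dish') for d in spotter.look_for(l,'scene')])
a,b=cv2.imread('pics/scene0.png'),S[0][1]
d=(cv2.absdiff(a,b).max(2)>40).astype(np.uint8);n,l,st,ce=cv2.connectedComponentsWithStats(d)
print([(s[4],c.round().tolist()) for s,c in zip(st[1:],ce[1:]) if s[4]>25])
E
python3 st.py
```

```text
clock: 27.2
position: [0.5165, 0.3765, 0.04]
ee_rot: [0.999, -0.039, 0.0, 0.0]
ft_force: [-0.4, -0.4, -0.2]
grip_width: 0.999
grasp_force: 0.0
27.2 [0.5165 0.3765 0.04  ] yaw -4.42 tilt [ 0.     -0.0001] F [-0.4 -0.4 -0.2] w 0.999 g 0.0
clock: 28.0
position: [0.5569, 0.3729, 0.2094]
ee_rot: [0.999, -0.039, -0.0, 0.0]
ft_force: [-0.1, 0.9, -0.4]
grip_width: 1.0
grasp_force: 0.0
ring (array([ 0.6076, -0.1256]), np.float64(11.0), array([], dtype=float64), array([0.953, 0.943]))
stick [0.5181 0.3762] -3.7 [0.89364916]
[([223.0, 152.0], 0.65, 'small_ring'), ([298.0, 204.0], 0.59, 'small_ring'), ([278.0, 268.0], 0.84, 'reindeer'), ([370.0, 372.0], 0.69, 'oil_jar'), ([224.0, 190.0], 0.84, 'dish')]
[(np.int32(135), [612.0, 11.0]), (np.int32(962), [631.0, 79.0]), (np.int32(62), [534.0, 77.0]), (np.int32(4287), [424.0, 112.0]), (np.int32(30783), [580.0, 308.0]), (np.int32(429), [263.0, 140.0]), (np.int32(41), [595.0, 139.0]), (np.int32(470), [553.0, 171.0]), (np.int32(846), [303.0, 197.0]), (np.int32(32), [318.0, 226.0]), (np.int32(1833), [372.0, 289.0]), (np.int32(94), [506.0, 382.0]), (np.int32(159), [475.0, 410.0])]
28.35 [0.5559 0.3737 0.2101] yaw -4.38 tilt [ 0.     -0.0001] F [-0.4 -1.  -0.6] w 1.0 g 0.0
```

```bash
python3 -c "
from workcell import order
print(order.hand_in())"
```

```text
the job is handed in; nothing more can be done
None
```

The job is handed in at about 28 s: the large ring is seated in the cradle, the small ring lies inside it with ends level by my estimate (I did not look at them after drawing the rod out), and the stick is back upright on its mat.

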